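# Seat the keyed sensor mast in its post holder

## Task

Take the floodlight sensor mast out of the rack, put its stem into the blue post holder, and turn it by feel until its keyway finds the hidden key inside. Then push it down past the spring plunger until it is fully home on the bottom of the bore, let go of it, and leave everything else on the bench where it is.

Things in the scene. Friction and masses are not known exactly. Their poses are not given: they have to be found in the camera images.
- mast: sensor mast, 180 mm tall, 0.25 to 0.5 kg, upright in one of the rack's sockets. Origin: centre of the foot's underside, z up. Aluminium stem 40 mm across (42 over corners, tapering to 34 over the lowest 12 mm), z = 0 to 130 mm, with a grey head on top. A notch (keyway) 15 mm wide, its bottom 11 mm from the axis, runs up the stem's -x side, below the lens, from the foot to z = 75 mm.
- mast_head (a point): centre of the mast's grey box head, 155 mm above its foot. Head 56 mm along mast x, 44 mm along y, 50 mm tall (z = 130 to 180 mm), round lens on the -x face, blue strip along x on top. Grip it by the flat +y and -y faces.
- mast_groove (a point): on the mast's axis, 25 mm above the foot: middle of a dark groove round the stem, 14 mm high and 2 mm deep, into which the holder's plunger snaps when the mast is home.
- holder: post holder, fixed to the bench: blue block 70 x 70 x 100 mm tall on a steel plate 100 x 100 x 8 mm. Origin: centre of its underside, z up. Round bore 44 mm across on the z axis, open at the top, flat floor at z = 15 mm. White mark on its -x side. On its +x side, at z = 40 mm, a brass plunger housing 24 mm thick, reaching 57 mm from the axis.
- holder_mouth (a point): centre of the bore's mouth at the block's top, 100 mm above the holder's origin; edge chamfered 3 mm.
- holder_stop (a point): on the bore axis, 85 mm above the holder's origin: top of a hidden key, 9 mm wide, 20 mm tall, jutting from the bore wall to 13 mm from the axis. Its direction is unknown, within 52 degrees either side of the holder's -x, and must be found by touch. Off the key's angle the foot stops about here; with the notch within about 10 degrees of the key it goes on down.
- plunger (a joint): spring ball plunger in the bore's +x side, 40 mm above the holder's origin. 0 = at rest, ball (radius 14 mm) 5.5 mm into the bore; grows as the stem pushes it out (m), 0.001 to 0.004 on the stem, near 0 in the groove. Spring 9 N at rest plus 3 N per mm; it resists the mast going down with about 5 to 15 N.
- rack: plywood rack block, 90 mm along x, 190 mm along y, 50 mm tall, fixed to the bench. Origin at the centre of its underside. Two plain round sockets 44 mm across at y = -48 and +48 mm, floors at z = 10 mm; one holds the mast, the other a spare stem.
- spare: the spare stem in the rack: plain steel cylinder 40 mm across with a thinner black top, 95 mm tall, without a head. Origin at the centre of its underside. Leave it.
- tape: yellow tape measure case, 75 x 40 x 70 mm, behind the work area. Origin under its centre. Leave it.
- driver: screwdriver lying on the right of the bench. Leave it.
- yoke: dark steel U bracket 180 mm long, 40 mm wide, arms 65 mm tall, at the back. Origin under its centre. Leave it.
- gland: blue plastic ring nut, 44 mm across, 22 mm tall, on the left. Origin under its centre. Leave it.
- carton: small cardboard carton 90 x 120 x 70 mm on the right. Origin under its centre. Leave it.
Mind the look-alikes: they are no part of the job. Of the things like the holder, leave any that is red; of the rest the larger one is meant.

How it is judged:
By the outcome, as a careful person would: the job done as asked, in the order asked, and still so for the second after the job is handed in, with the robot touching nothing.
It also fails if it takes over 58 s, if anything falls off the work surface, if the arm or the gripper's body presses on something with over 40 N, if the wrist force passes 120 N, or if a joint passes its speed limit or range.

## Robot

A 7-joint arm with a two-finger parallel gripper is mounted at the origin on the work surface. World frame = base frame: x ahead of the robot, y to its left, z up, the work surface at z = 0. Lengths are in m, angles in rad, forces in N, time in s.
With the tool pointing down it reaches from about 0.4 to 0.85 m from the base axis. Payload 10.4 kg.
Tool frame: the origin (TCP) lies between the finger pads; the fingertips stand manip.finger_overhang ahead of it and the grasp point (between the pads) lies 11 mm behind it (manip.finger_overhang is the distance from the TCP to the fingertips, in m); x points along the fingers, z is the direction in which the jaws open and shut, and the axes are right-handed (so a half turn about x gives the same grasp; the last joint's range is limited). The gripper opens to 85 mm and grips with 20 to 120 N. Pads are 22 mm wide; open, the fingers measure 114 mm over their backs; the gripper's body (76 mm by 85 mm) begins 54 mm behind the grasp point. The pads swing forward as they close: fully open they stand 13 mm farther back than shut.
Start: joints at [-1.174, 0.332, -0.065, 1.46, 0.022, 1.35, -0.088], TCP at [0.255, 0.571, 0.239] pointing down, gripper open.
Joint ranges: [-2.6, 2.6], [-0.5, 2.12], [-1.47, 1.34], [0.16, 2.42], [-1.27, 4.41], [0.06, 2.06], [-2.6, 2.6]. Speed limits (rad/s): [2.22, 2.22, 2.79, 2.79, 3.14, 3.14, 3.14].

## Interface

Orientations are given as a unit quaternion [x, y, z, w].
In Python, from workcell import get_obs, camera, workorder, manip gives the robot as it stands. The module is installed in compiled form; this text tells all that it offers.
- The arm moves only by the tool play_rows, never from a script. Its argument "increments" is text: rows parted by semicolons, each of 4 numbers parted by spaces: the shift along the tool's x, y, z in m, then the turn about the tool's x in rad. A call has 1 to 20 rows; each row shifts and turns the pose as measured when the row begins, along the tool's axes as they then stand; what a row does not reach is not made up. A row lasts 1/10 s, in which the tool goes at most 50 mm and 8.59 degrees, less where a joint would pass 70% of its speed; a pose out of reach is approached as far as the arm can. A call is refused whole if a number of a shift passes 0.05 or a number of a turn 0.15, either way. A call with a gripper value outside its range is refused whole. "hand" is the gripper command: -1 is fully open, 1 is shut, values between are in proportion, set as the call begins (left out, the last holds). The fingers move at their own pace and stop on an object; "squeeze" is the grip in N (left out, the last holds). Time passes only in rows, so rows that do not move let the fingers close. It gives the time, the measured TCP pose, the force and the opening at its end, in the units of the state.
- get_obs(): the state, without advancing time (a new reading comes with each control period).
- camera(name): name is "scene" or "top" or "wrist"; returns a dict with "img" (400x640x3 uint8, blue, green, red), "fov_y" (degrees; the focal length in pixels is half the picture's height over the tangent of half this angle, whatever the lens; pixels are square), "cx", "cy" (the principal point, pixels), "R" (3x3) and "t" (3): a world point X has camera coordinates R X + t; the wrist camera has in their place "tool_from_camera" (4x4, takes a point from camera to tool coordinates, whose origin is the TCP and whose axes are the tool frame's). Camera axes: x right, y down, z forward; pixel columns grow to the right and rows downward; lengths in m; the calibration is good to about 2 mm. A picture is of the moment at which its call begins: read the wrist's pose just before it. There is no depth.
- workorder.hand_in(): hands the job in, once; it reports no verdict.
The state is a dict: "clock": time; "joint_pos": joint angles; "joint_velocities": joint speeds; "tau": joint torques, N m; "position": TCP position; "ee_rot": TCP orientation; "ft_force": force on the tool from outside, world axes, zero at the start; "torque": the same for the moment, N m; "grip_width": opening from 0.0 (shut) to 1.0 (fully open).
Only numpy, scipy, OpenCV 4.12 (cv2) and the standard library are available. Lean on these libraries where they do the work, as an engineer would, in place of code of your own. Each camera call takes 0.05 s, during which the arm holds its last target.

## Working session

There is one attempt and no reset: what is moved stays moved. The work goes in short steps, Python scripts to look and compute and a tool call to move; the robot and the scene stay as the last step left them, time stands still between calls to the robot, and variables do not carry over. Pictures are saved under pics/ and viewed, and the job is handed in when it is done.

Besides the shell and the picture viewer there is one more tool, called after "Emit:" as name(argument=value, ...) on one line, values as JSON. play_rows: Moves the arm, as the interface text tells. Its arguments: {"type":"object","properties":{"increments":{"type":"string"},"hand":{"type":"number"},"squeeze":{"type":"number"}},"required":["increments"]}

```bash
mkdir -p pics; python3 - <<'E'
from workcell import get_obs, camera, workorder, manip
import cv2, numpy as np
o=get_obs(); print(o); print([ (a,getattr(manip,a)) for a in dir(manip) if a[0]!='_'])
for n in ("scene","top","wrist"):
    c=camera(n); cv2.imwrite(f"pics/{n}0.png",c["img"]); print(n,{k:(np.round(v,4).tolist() if k!="img" else 0) for k,v in c.items()})
E
```

```text
{'clock': 0.0, 'joint_pos': array([-1.1736109 ,  0.33285175, -0.06467777,  1.46096729,  0.02156662,
        1.34993057, -0.08847094]), 'joint_velocities': array([ 1.37680572e-05, -9.72511247e-04, -1.45481478e-04, -7.72535302e-04,
        4.94277560e-04,  1.43326257e-03,  2.23692408e-04]), 'tau': array([-5.44981085e-04, -6.25444794e+01,  4.87253687e-02, -3.91597116e+01,
        1.62213837e-02,  9.93266352e-03,  4.34623686e-06]), 'position': array([0.25457851, 0.57037876, 0.23851604]), 'ee_rot': array([-0.38515055,  0.59362468,  0.38456075,  0.59277469]), 'ft_force': array([0.59746854, 0.20393233, 0.28831515]), 'torque': array([-0.03182736,  0.00516148,  0.01815877]), 'grip_width': 0.9973965907546388}
[('MotionError', <class 'workcell.MotionError'>), ('finger_overhang', 0.008)]
scene {'img': 0, 'fov_y': 42.5783, 'cx': 321.0092, 'cy': 202.6112, 'R': [[-0.7557, 0.6549, -0.012], [0.4489, 0.5045, -0.7376], [-0.4769, -0.5627, -0.6752]], 't': [0.4567, -0.1494, 1.5918]}
top {'img': 0, 'fov_y': 45.9116, 'cx': 317.6853, 'cy': 201.0816, 'R': [[0.0607, -0.9982, -0.0022], [-0.9775, -0.059, -0.2023], [0.2018, 0.0144, -0.9793]], 't': [-0.0447, 0.5677, 1.4013]}
wrist {'img': 0, 'fov_y': 69.0089, 'cx': 315.0426, 'cy': 198.5366, 'tool_from_camera': [[0.0003, -0.2991, 0.9542, -0.1352], [0.0002, -0.9542, -0.2991, 0.077], [1.0, 0.0002, -0.0002, -0.0007], [0.0, 0.0, 0.0, 1.0]]}
```

View pics/scene0.png

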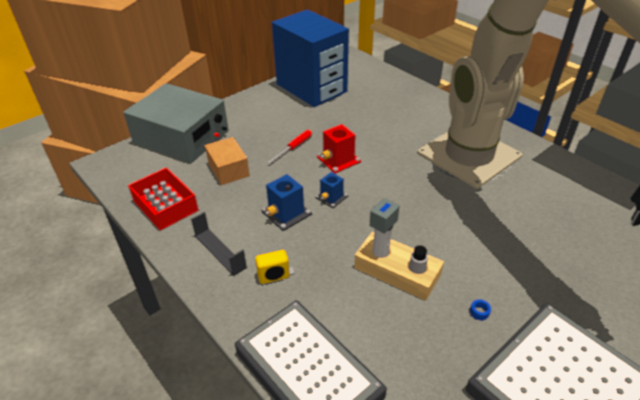

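View pics/top0.png

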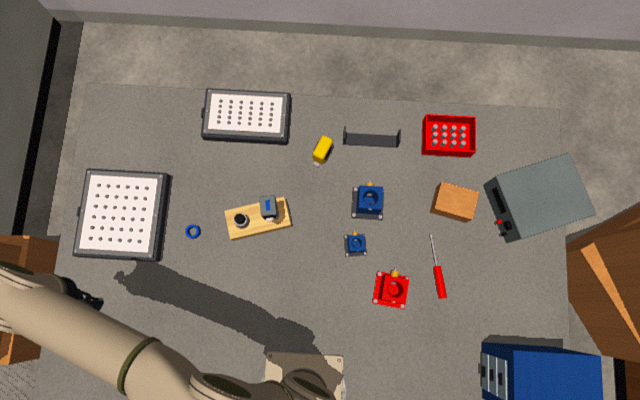

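View pics/wrist0.png

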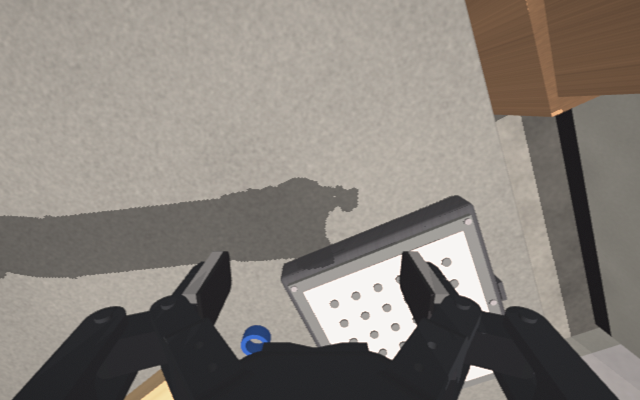

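The scene shows the mast in the rack at scene (383,215)/top (268,206). The larger blue holder is at top (369,198), the small blue decoy at (356,243), and the red one at (391,289). I'll enlarge these next.

```bash
python3 - <<'E'
import cv2
t=cv2.imread("pics/top0.png"); s=cv2.imread("pics/scene0.png")
r=lambda i,x,y,w,h,k:cv2.resize(i[y:y+h,x:x+w],None,fx=k,fy=k,interpolation=cv2.INTER_CUBIC)
cv2.imwrite("pics/c1.png",r(t,220,185,80,60,10))
cv2.imwrite("pics/c2.png",r(t,335,170,80,60,10))
cv2.imwrite("pics/c3.png",r(s,340,190,110,110,5))
cv2.imwrite("pics/c4.png",r(s,250,160,80,75,8))
E
```

```text
(no output)
```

View pics/c1.png

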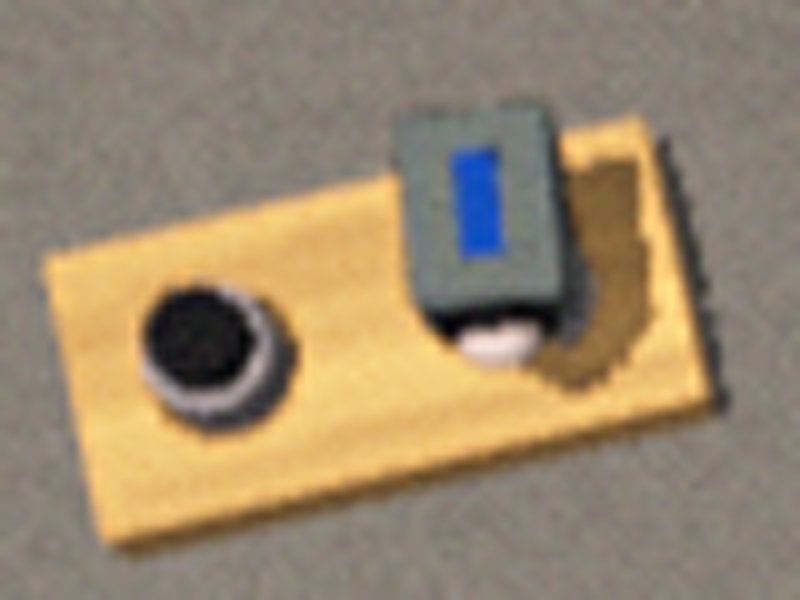

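View pics/c2.png

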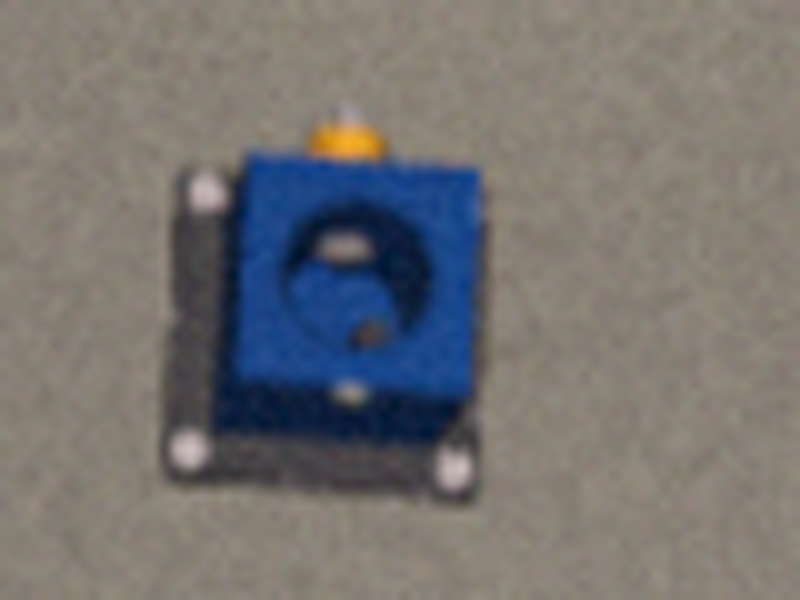

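View pics/c3.png

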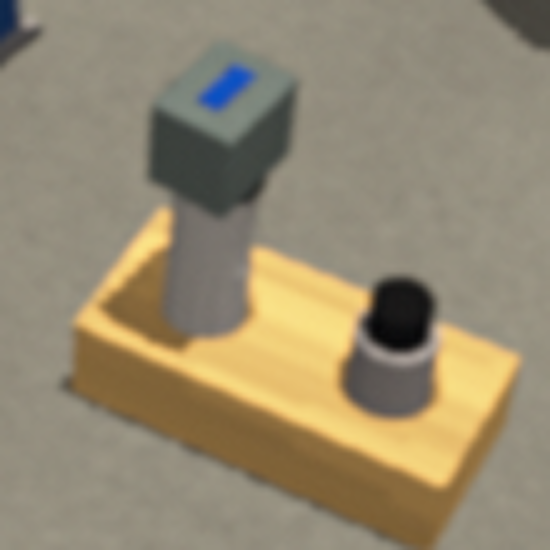

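View pics/c4.png

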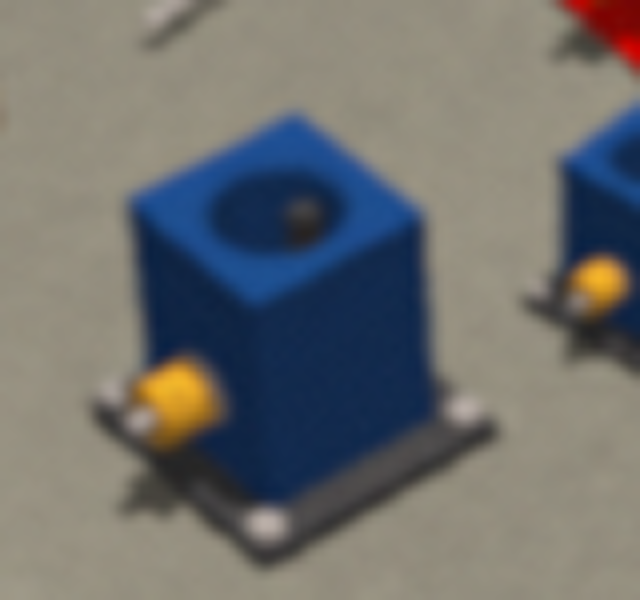

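```bash
cat > h.py <<'E'
import numpy as np
from workcell import get_obs, camera
from scipy.spatial.transform import Rotation as Ro
def K(c): return 200/np.tan(np.radians(c["fov_y"]/2))
def back(c,uv,z):
    f=K(c);d=np.array([(uv[0]-c["cx"])/f,(uv[1]-c["cy"])/f,1]);C=-c["R"].T@c["t"];w=c["R"].T@d
    return C+w*(z-C[2])/w[2]
E
python3 - <<'E'
from h import *
T=camera("top");S=camera("scene")
def do(n,c,P,k,off,z):
    W=np.array([back(c,((x+.5)/k-.5+off[0],(y+.5)/k-.5+off[1]),z) for x,y in P])
    print(n,W[:,:2].mean(0).round(4)); 
    for i in range(len(P)):
        e=W[(i+1)%len(P)]-W[i]; print("  ",np.linalg.norm(e).round(4),np.degrees(np.arctan2(e[1],e[0])).round(1))
do("headT",T,[(397,112),(552,100),(562,302),(415,312)],10,(220,185),.19)
do("headS",S,[(225,40),(297,82),(230,143),(152,105)],5,(340,190),.19)
do("holdT",T,[(245,152),(482,170),(473,395),(237,378)],10,(335,170),.1)
do("holdS",S,[(297,113),(422,213),(258,303),(132,200)],8,(250,160),.1)
do("strip",T,[(452,150),(495,148),(502,257),(460,259)],10,(220,185),.19)
do("boreT",T,[(285,275),(358,203),(432,280),(355,350)],10,(335,170),.1)
do("keyT",T,[(370,335)],10,(335,170),.085)
do("keyS",S,[(303,210)],8,(250,160),.085)
do("plateT",T,[(188,450),(455,467)],10,(335,170),.012)
do("rackT",T,[(45,258),(640,115),(710,400),(105,545)],10,(220,185),.05)
o=get_obs();R=Ro.from_quat(o["ee_rot"]).as_matrix();print(R.round(3),o["position"],o["clock"])
E
```

```text
headT [0.5221 0.1268]
   0.0437 -82.0
   0.0578 -172.7
   0.041 97.4
   0.0574 9.9
headS [0.526  0.1294]
   0.0409 95.1
   0.051 8.2
   0.0404 -78.2
   0.0558 -171.3
holdT [ 0.5832 -0.1684]
   0.0716 -91.0
   0.0692 179.7
   0.0706 89.3
   0.0696 0.5
holdS [ 0.5847 -0.1676]
   0.0676 88.9
   0.0668 -0.6
   0.0675 -90.1
   0.0681 179.5
strip [0.5228 0.128 ]
   0.0121 -83.8
   0.0312 -171.7
   0.0117 96.2
   0.0313 8.9
boreT [ 0.582 -0.168]
   0.0315 -41.8
   0.0322 -134.1
   0.0319 135.7
   0.0308 45.2
keyT [ 0.5676 -0.1739]
   0.0 0.0
keyS [ 0.5695 -0.1747]
   0.0 0.0
plateT [ 0.542  -0.1675]
   0.0847 -90.2
   0.0847 89.8
rackT [0.5085 0.1733]
   0.1891 -72.7
   0.0926 -162.2
   0.1899 107.1
   0.0919 17.3
[[-0.    -0.913  0.408]
 [-0.001  0.408  0.913]
 [-1.    -0.    -0.001]] [0.25465956 0.57059408 0.23895652] 0.25
```

Emit:
play_rows(increments="0 0 0 0.13;0 0 0 0.13;0 0 0 0.13;0 0 0 0.13;0 0 0 0.13;0 0 0 0.13;0 0 0 0.13;0 0 0 0.13;0 0 0 0.13;0 0 0 0.13;0 0 0 0.13;0 0 0 0.13;0 0 0 0.13;0 0 0 0.13;0 0 0 0.13;0 0 0 0.13;0 0 0 0.13;0 0 0 0.13;0 0 0 0.13;0 0 0 0.13", hand=-1, squeeze=80)

```text
clock: 2.25
position: [0.2536, 0.5685, 0.2324]
ee_rot: [0.475, 0.519, -0.485, 0.52]
ft_force: [0.6, 0.4, -2.0]
grip_width: 1.001
```

```bash
cat > goto.py <<'E'
import sys
from h import *
# usage: goto x y z mastyaw_deg
x,y,z,yaw=map(float,sys.argv[1:5])
o=get_obs();R=Ro.from_quat(o["ee_rot"]).as_matrix();p=o["position"]
ja=np.degrees(np.arctan2(R[1,2],R[0,2]))
tgt=yaw-90
d=(tgt-ja+180)%360-180
print("clk",round(o["clock"],2),"p",p.round(4),"mastyaw",round(ja+90,2),"tilt",np.degrees(np.arccos(-R[2,0])).round(2),"j",o["joint_pos"].round(2),"F",o["ft_force"].round(1),"M",o["torque"].round(2),"gw",round(o["grip_width"],3))
print("tool shift",(R.T@(np.array([x,y,z])-p)).round(4),"turn x",np.radians(-d).round(3))
E
python3 goto.py 0.524 0.128 0.235 8.5
```

```text
clk 2.25 p [0.2536 0.5685 0.2324] mastyaw 4.59 tilt 0.8 j [-1.59  0.36  0.47  1.49 -0.17  1.35 -2.59] F [ 0.6  0.4 -2. ] M [-0.03  0.02 -0.03] gw 1.001
tool shift [-0.      0.2343  0.4607] turn x -0.068
```

Emit:
play_rows(increments="0 0.016 0.033 0;0 0.016 0.033 0;0 0.016 0.033 0;0 0.016 0.033 0;0 0.016 0.033 0;0 0.016 0.033 0;0 0.016 0.033 0;0 0.016 0.033 0;0 0.016 0.033 0;0 0.016 0.033 0;0 0.016 0.033 0;0 0.016 0.033 0")

```text
clock: 3.45
position: [0.4786, 0.1831, 0.2334]
ee_rot: [0.471, 0.523, -0.48, 0.524]
ft_force: [0.9, 0.7, 0.3]
grip_width: 0.998
```

```bash
python3 goto.py 0.524 0.128 0.235 8.5
```

```text
clk 3.45 p [0.4786 0.1831 0.2334] mastyaw 5.51 tilt 0.78 j [-1.18  0.1   0.78  1.79 -0.06  1.3  -1.86] F [0.9 0.7 0.3] M [0.   0.01 0.  ] gw 0.998
tool shift [-0.0015  0.0399  0.0593] turn x -0.052
```

Emit:
play_rows(increments="0 0.01 0.015 -0.013;0 0.01 0.015 -0.013;0 0.01 0.015 -0.013;0 0.01 0.015 -0.013;0 0 0 0;0 0 0 0")

```text
clock: 4.05
position: [0.5285, 0.1194, 0.234]
ee_rot: [0.459, 0.534, -0.468, 0.534]
ft_force: [0.6, 0.3, -0.9]
grip_width: 0.996
```

```bash
python3 goto.py 0.524 0.128 0.235 8.5; python3 - <<'E'
from h import *
import cv2
o=get_obs();R=Ro.from_quat(o["ee_rot"]).as_matrix();print(R.round(4))
cv2.imwrite("pics/w1.png",camera("wrist")["img"]);i=camera("top")["img"];cv2.imwrite("pics/t1.png",cv2.resize(i[150:280,180:420],None,fx=3,fy=3,interpolation=2))
E
```

```text
clk 4.05 p [0.5285 0.1194 0.234 ] mastyaw 8.06 tilt 0.74 j [-1.04  0.19  0.83  1.72 -0.14  1.31 -1.61] F [ 0.6  0.3 -0.9] M [ 0.04 -0.03  0.02] gw 0.996
tool shift [-0.001  -0.0033 -0.0091] turn x -0.008
[[-0.008   0.9901  0.1402]
 [-0.0101  0.1402 -0.9901]
 [-0.9999 -0.0093  0.0088]]
```

View pics/w1.png

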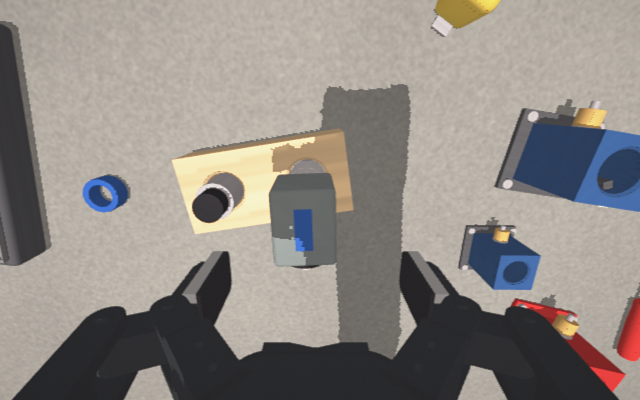

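View pics/t1.png

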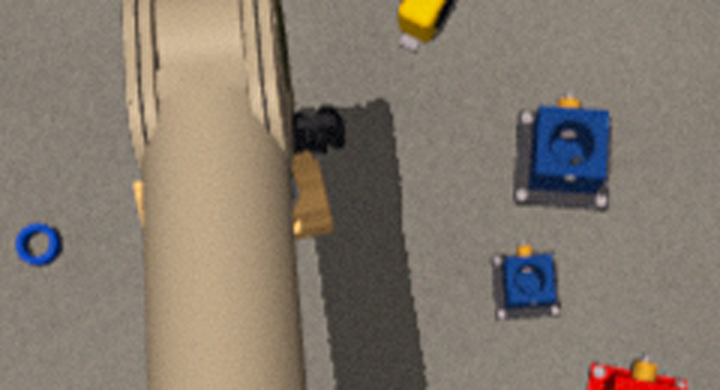

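```bash
cat >> h.py <<'E'
def wback(c,o,uv,z):
    f=K(c);M=c["tool_from_camera"];R=Ro.from_quat(o["ee_rot"]).as_matrix()
    d=R@(M[:3,:3]@np.array([(uv[0]-c["cx"])/f,(uv[1]-c["cy"])/f,1]));C=R@M[:3,3]+o["position"]
    return C+d*(z-C[2])/d[2]
E
python3 - <<'E'
import cv2
i=cv2.imread("pics/w1.png");cv2.imwrite("pics/c5.png",cv2.resize(i[160:280,250:360],None,fx=5,fy=5,interpolation=2))
E
```

```text
(no output)
```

View pics/c5.png

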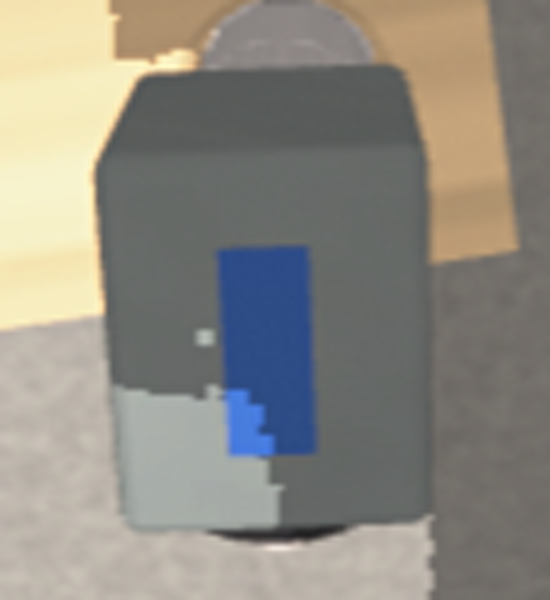

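```bash
python3 - <<'E'
from h import *
o=get_obs();c=camera("wrist")
for n,P in (("strip",[(218,248),(309,246),(316,453),(229,456)]),("head",[(97,160),(428,150),(432,518),(122,528)])):
    W=np.array([wback(c,o,(250+(x+.5)/5-.5,160+(y+.5)/5-.5),.19) for x,y in P]);print(n,W.mean(0).round(4))
    for i in range(4):
        e=W[(i+1)%4]-W[i];print(np.linalg.norm(e).round(4),np.degrees(np.arctan2(e[1],e[0])).round(1))
E
```

```text
strip [0.5243 0.1264 0.19  ]
0.0119 -80.7
0.0302 -170.3
0.0119 100.1
0.0304 9.6
head [0.5253 0.1262 0.19  ]
0.0424 -80.2
0.0534 -170.0
0.0432 99.9
0.0536 9.0
```

Emit:
play_rows(increments="0 -0.003 -0.008 -0.02;0 0 0 0")

```text
clock: 4.4
position: [0.5232, 0.1296, 0.2341]
ee_rot: [0.453, 0.54, -0.461, 0.54]
ft_force: [-0.2, 0.8, -0.6]
grip_width: 1.002
```

```bash
python3 goto.py 0.5245 0.127 0.154 9.3
```

```text
clk 4.4 p [0.5232 0.1296 0.2341] mastyaw 9.5 tilt 0.69 j [-1.06  0.18  0.82  1.73 -0.13  1.3  -1.61] F [-0.2  0.8 -0.6] M [ 0.   -0.04  0.01] gw 1.002
tool shift [0.0801 0.0016 0.0021] turn x 0.003
```

Emit:
play_rows(increments="0.02 0.001 0.001 0;0.02 0 0 0;0.02 0 0 0;0.012 0 0 0;0.005 0 0 0;0 0 0 0")

```text
clock: 5.0
position: [0.523, 0.1323, 0.1556]
ee_rot: [0.452, 0.542, -0.458, 0.541]
ft_force: [0.1, 0.8, -0.8]
grip_width: 1.0
```

```bash
python3 goto.py 0.5245 0.127 0.154 9.3;python3 - <<'E'
from h import *
import cv2
cv2.imwrite("pics/w2.png",camera("wrist")["img"])
E
```

```text
clk 5.0 p [0.523  0.1323 0.1556] mastyaw 9.9 tilt 0.51 j [-1.03  0.27  0.8   1.82 -0.2   1.15 -1.55] F [ 0.1  0.8 -0.8] M [0.01 0.02 0.01] gw 1.0
tool shift [0.0017 0.0006 0.0055] turn x 0.01
```

View pics/w2.png

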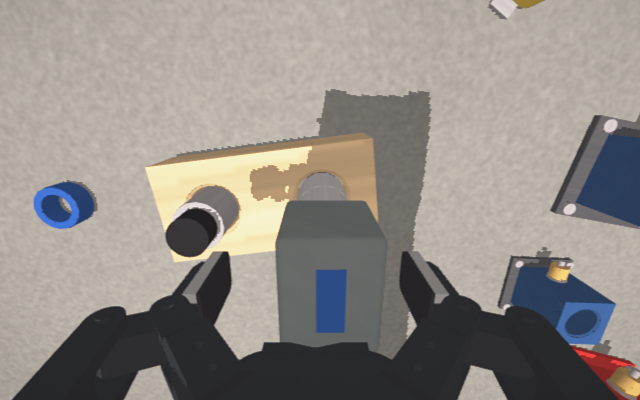

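Emit:
play_rows(increments="0.001 0.001 0.005 0.01;0 0 0 0")

```text
clock: 5.25
position: [0.526, 0.1275, 0.1565]
ee_rot: [0.456, 0.539, -0.46, 0.539]
ft_force: [-0.1, 0.6, 0.1]
grip_width: 0.999
```

```bash
python3 goto.py 0.5245 0.127 0.154 9.3
```

```text
clk 5.25 p [0.526  0.1275 0.1565] mastyaw 9.28 tilt 0.36 j [-1.02  0.27  0.81  1.82 -0.21  1.15 -1.55] F [-0.1  0.6  0.1] M [-0.04  0.    0.03] gw 0.999
tool shift [ 0.0025 -0.0015  0.0002] turn x -0.0
```

Aligned, and the tilt is shrinking. Closing the gripper.

Emit:
play_rows(increments="0.002 -0.001 0 0;0 0 0 0;0 0 0 0;0 0 0 0;0 0 0 0;0 0 0 0;0 0 0 0;0 0 0 0", hand=1, squeeze=80)

```text
clock: 6.05
position: [0.5258, 0.1272, 0.1556]
ee_rot: [0.457, 0.538, -0.46, 0.539]
ft_force: [-0.4, 0.1, -0.2]
grip_width: 0.507
```

```bash
python3 goto.py 0.5245 0.127 0.154 9.3
```

```text
clk 6.05 p [0.5258 0.1272 0.1556] mastyaw 9.25 tilt 0.24 j [-1.02  0.27  0.81  1.82 -0.21  1.14 -1.55] F [-0.4  0.1 -0.2] M [-0.   -0.08 -0.05] gw 0.507
tool shift [ 0.0016 -0.0014  0.    ] turn x -0.001
```

Emit:
play_rows(increments="-0.01 0 0 0;-0.02 0 0 0;-0.02 0 0 0;-0.02 0 0 0;-0.02 0 0 0;-0.02 0 0 0;-0.015 0 0 0;0 0 0 0")

```text
clock: 6.85
position: [0.5232, 0.1267, 0.2859]
ee_rot: [0.455, 0.539, -0.462, 0.538]
ft_force: [0.2, 0.0, -3.0]
grip_width: 0.505
```

```bash
python3 goto.py 0.584 -0.168 0.275 20; python3 - <<'E'
from h import *
import cv2
cv2.imwrite("pics/w3.png",camera("wrist")["img"]);i=camera("scene")["img"];cv2.imwrite("pics/s3.png",cv2.resize(i[90:320,220:500],None,fx=2.6,fy=2.6,interpolation=2))
E
```

```text
clk 6.85 p [0.5232 0.1267 0.2859] mastyaw 9.18 tilt 0.62 j [-1.07  0.14  0.84  1.65 -0.1   1.41 -1.63] F [ 0.2  0.  -3. ] M [-0.03 -0.05 -0.03] gw 0.505
tool shift [0.0123 0.0131 0.3006] turn x -0.189
```

View pics/s3.png

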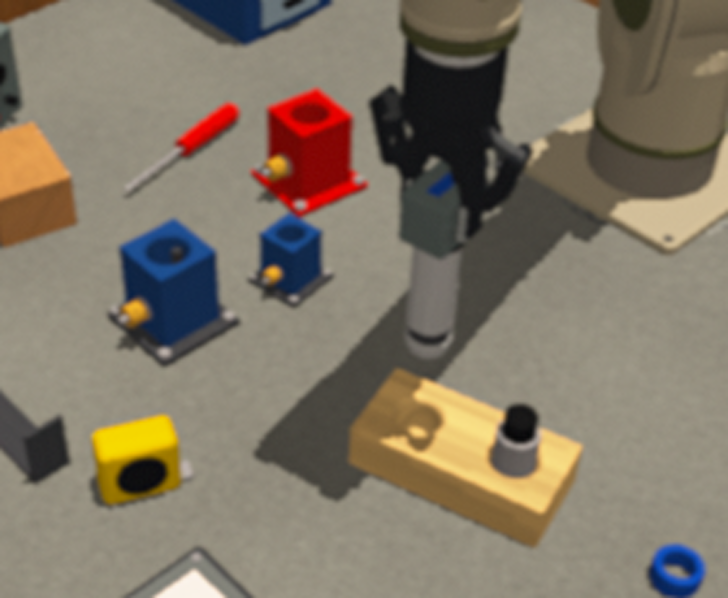

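The mast is lifted clear of the rack, with its foot at scene crop (428,348). Moving over to the holder.

Emit:
play_rows(increments="0 0.001 0.02 0;0 0.001 0.03 0;0 0.001 0.03 0;0 0.001 0.03 0;0 0.001 0.03 -0.02;0 0.001 0.03 -0.03;0 0.001 0.03 -0.03;0 0.001 0.03 -0.03;0 0.001 0.03 -0.03;0 0.001 0.02 -0.03;0 0 0 0;0 0 0 0")

```text
clock: 8.15
position: [0.5828, -0.1533, 0.2687]
ee_rot: [0.398, 0.585, -0.418, 0.57]
ft_force: [-0.3, 0.1, -4.2]
grip_width: 0.506
```

```bash
python3 goto.py 0.584 -0.168 0.27 20; python3 - <<'E'
from h import *
import cv2
cv2.imwrite("pics/w4.png",camera("wrist")["img"])
E
```

```text
clk 8.15 p [ 0.5828 -0.1533  0.2687] mastyaw 19.52 tilt 2.1 j [-0.52  0.39  0.92  1.49 -0.29  1.44 -0.82] F [-0.3  0.1 -4.2] M [0.05 0.01 0.07] gw 0.506
tool shift [-0.0012 -0.0038  0.0143] turn x -0.008
```

View pics/w4.png

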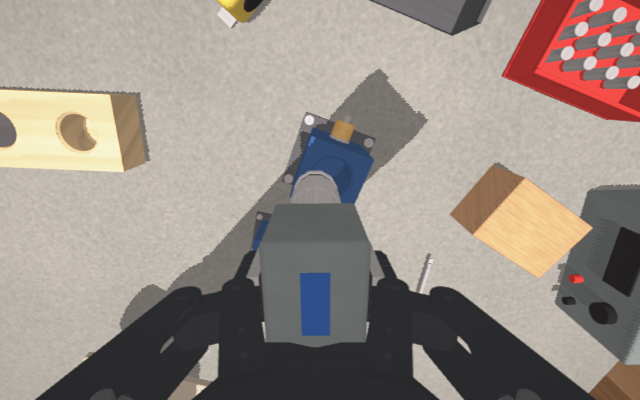

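```bash
cat >> goto.py <<'E'
print("toolx tilt deg (world x,y):",np.degrees(R[:2,0]).round(2)," in tool-frame up-vector (y,z) deg:",np.degrees(-R[2,1:]).round(2))
E
python3 goto.py 0.584 -0.168 0.27 20
```

```text
clk 8.2 p [ 0.5827 -0.1532  0.2687] mastyaw 19.54 tilt 2.11 j [-0.52  0.39  0.92  1.49 -0.29  1.44 -0.82] F [ 0.3  0.4 -4.8] M [0.02 0.01 0.01] gw 0.508
tool shift [-0.0012 -0.0037  0.0144] turn x -0.008
toolx tilt deg (world x,y): [-2.01 -0.62]  in tool-frame up-vector (y,z) deg: [2.1  0.08]
```

Emit:
play_rows(increments="0 0 0 0;0 0 0 0;0 0 0 0")

```text
clock: 8.5
position: [0.5825, -0.1501, 0.268]
ee_rot: [0.397, 0.587, -0.417, 0.57]
ft_force: [-0.9, 0.6, -4.7]
grip_width: 0.505
```

```bash
python3 goto.py 0.584 -0.168 0.27 20
```

```text
clk 8.5 p [ 0.5825 -0.1501  0.268 ] mastyaw 19.7 tilt 2.13 j [-0.52  0.39  0.92  1.49 -0.29  1.44 -0.82] F [-0.9  0.6 -4.7] M [ 0.   -0.07 -0.04] gw 0.505
tool shift [-0.0019 -0.0047  0.0174] turn x -0.005
toolx tilt deg (world x,y): [-2.06 -0.53]  in tool-frame up-vector (y,z) deg: [2.12 0.2 ]
```

Emit:
play_rows(increments="0 0 0.015 0;0 0 0 0")

```text
clock: 8.7
position: [0.588, -0.1626, 0.2682]
ee_rot: [0.397, 0.587, -0.416, 0.57]
ft_force: [-0.4, -0.3, -3.8]
grip_width: 0.507
```

```bash
python3 goto.py 0.584 -0.168 0.27 20
```

```text
clk 8.7 p [ 0.588  -0.1626  0.2682] mastyaw 19.86 tilt 2.08 j [-0.49  0.41  0.92  1.47 -0.31  1.45 -0.79] F [-0.4 -0.3 -3.8] M [ 0.01 -0.04 -0.05] gw 0.507
tool shift [-0.0016 -0.0056  0.0037] turn x -0.002
toolx tilt deg (world x,y): [-2.02 -0.48]  in tool-frame up-vector (y,z) deg: [2.07 0.24]
```

Emit:
play_rows(increments="0 -0.04 0 0;0 0 0 0;0 0.04 0 0;0 0 0 0")

```text
clock: 9.1
position: [0.5871, -0.1596, 0.2673]
ee_rot: [0.396, 0.588, -0.415, 0.57]
ft_force: [0.3, 1.9, -4.9]
grip_width: 0.506
```

```bash
python3 goto.py 0.584 -0.168 0.27 20
```

```text
clk 9.1 p [ 0.5871 -0.1596  0.2673] mastyaw 19.95 tilt 2.15 j [-0.5   0.41  0.92  1.47 -0.31  1.45 -0.79] F [ 0.3  1.9 -4.9] M [ 0.19  0.02 -0.01] gw 0.506
tool shift [-0.0025 -0.0058  0.0068] turn x -0.001
toolx tilt deg (world x,y): [-2.12 -0.35]  in tool-frame up-vector (y,z) deg: [2.12 0.39]
```

Emit:
play_rows(increments="-0.05 0 0 0;-0.05 0 0 0")

```text
clock: 9.3
position: [0.5882, -0.156, 0.3619]
ee_rot: [0.394, 0.593, -0.417, 0.565]
ft_force: [2.0, 0.5, -2.7]
grip_width: 0.504
```

```bash
python3 goto.py 0.584 -0.168 0.27 20
```

```text
clk 9.3 p [ 0.5882 -0.156   0.3619] mastyaw 19.98 tilt 2.94 j [-0.48  0.4   0.94  1.29 -0.3   1.65 -0.81] F [ 2.   0.5 -2.7] M [-0.07 -0.22  0.  ] gw 0.504
tool shift [ 0.0921 -0.0035  0.0111] turn x -0.0
toolx tilt deg (world x,y): [-2.93 -0.21]  in tool-frame up-vector (y,z) deg: [2.82 0.81]
```

Emit:
play_rows(increments="0.01 0 0.001 0;0.01 0 0.001 0;0.01 0 0.001 0;0.01 0 0.001 0;0.01 0 0.001 0;0.01 0 0.001 0;0.01 0 0.001 0;0.01 0 0.001 0")

```text
clock: 10.1
position: [0.5878, -0.1624, 0.2791]
ee_rot: [0.394, 0.592, -0.415, 0.567]
ft_force: [0.6, 0.2, -4.3]
grip_width: 0.504
```

```bash
python3 goto.py 0.584 -0.168 0.27 20
```

```text
clk 10.1 p [ 0.5878 -0.1624  0.2791] mastyaw 20.12 tilt 2.7 j [-0.48  0.42  0.92  1.44 -0.31  1.49 -0.78] F [ 0.6  0.2 -4.3] M [-0.02 -0.05  0.05] gw 0.504
tool shift [ 0.0093 -0.0051  0.0041] turn x 0.002
toolx tilt deg (world x,y): [-2.69 -0.2 ]  in tool-frame up-vector (y,z) deg: [2.6  0.74]
```

Emit:
play_rows(increments="-0.012 0 0 0;-0.012 0 0 0;-0.012 0 0 0;-0.012 0 0 0;-0.012 0 0 0;-0.012 0 0 0;-0.012 0 0 0;-0.012 0 0 0;-0.012 0 0 0;-0.012 0 0 0;-0.012 0 0 0;-0.012 0 0 0;0.05 0 0 0;0.05 0 0 0;0.035 0 0 0")

```text
clock: 11.6
position: [0.5932, -0.1656, 0.3103]
ee_rot: [0.396, 0.585, -0.413, 0.574]
ft_force: [0.3, -0.2, -4.8]
grip_width: 0.509
```

```bash
python3 goto.py 0.584 -0.168 0.27 20
```

```text
clk 11.6 p [ 0.5932 -0.1656  0.3103] mastyaw 20.15 tilt 1.62 j [-0.48  0.4   0.93  1.39 -0.3   1.52 -0.79] F [ 0.3 -0.2 -4.8] M [ 0.04 -0.06 -0.01] gw 0.509
tool shift [ 0.0406 -0.0083 -0.001 ] turn x 0.003
toolx tilt deg (world x,y): [-1.5  -0.61]  in tool-frame up-vector (y,z) deg: [ 1.62 -0.05]
```

Emit:
play_rows(increments="-0.012 -0.001 0 0;-0.012 -0.001 0 0;-0.012 -0.001 0 0;-0.012 -0.001 0 0;-0.012 -0.001 0 0;-0.012 -0.001 0 0;-0.012 -0.001 0 0;-0.012 -0.001 0 0;-0.012 0 0 0;-0.012 0 0 0;-0.012 0 0 0;-0.012 0 0 0;0.05 0 0 0;0.05 0 0 0;0.05 0 0 0;0.03 0 0 0")

```text
clock: 13.2
position: [0.5946, -0.1782, 0.3228]
ee_rot: [0.402, 0.567, -0.408, 0.592]
ft_force: [0.3, 0.2, -3.9]
grip_width: 0.507
```

```bash
python3 goto.py 0.584 -0.168 0.27 20
```

```text
clk 13.2 p [ 0.5946 -0.1782  0.3228] mastyaw 20.06 tilt 2.14 j [-0.5   0.37  0.95  1.41 -0.28  1.48 -0.79] F [ 0.3  0.2 -3.9] M [0.08 0.03 0.  ] gw 0.507
tool shift [ 0.0523 -0.0071 -0.015 ] turn x 0.001
toolx tilt deg (world x,y): [ 1.39 -1.63]  in tool-frame up-vector (y,z) deg: [-0.75 -2.01]
```

Emit:
play_rows(increments="0 0 -0.05 0;0 0 -0.05 0;0 0 0 0")

```text
clock: 13.5
position: [0.5591, -0.085, 0.3201]
ee_rot: [0.403, 0.565, -0.412, 0.591]
ft_force: [0.7, 0.7, -4.2]
grip_width: 0.503
```

```bash
python3 goto.py 0.584 -0.168 0.27 20
```

```text
clk 13.5 p [ 0.5591 -0.085   0.3201] mastyaw 19.65 tilt 2.18 j [-0.77  0.2   0.96  1.56 -0.14  1.45 -1.03] F [ 0.7  0.7 -4.2] M [ 0.16 -0.13  0.08] gw 0.503
tool shift [ 0.0532 -0.005   0.0847] turn x -0.006
toolx tilt deg (world x,y): [ 1.28 -1.76]  in tool-frame up-vector (y,z) deg: [-0.61 -2.09]
```

Emit:
play_rows(increments="0 0 0.05 0;0 0 0.05 0;0 0 0 0")

```text
clock: 13.8
position: [0.597, -0.1767, 0.3316]
ee_rot: [0.402, 0.566, -0.405, 0.595]
ft_force: [-1.0, -0.9, -4.0]
grip_width: 0.504
```

```bash
python3 goto.py 0.584 -0.168 0.27 20
```

```text
clk 13.8 p [ 0.597  -0.1767  0.3316] mastyaw 20.36 tilt 2.42 j [-0.51  0.37  0.97  1.39 -0.29  1.5  -0.78] F [-1.  -0.9 -4. ] M [-0.06  0.2   0.06] gw 0.504
tool shift [ 0.0609 -0.0104 -0.0149] turn x 0.006
toolx tilt deg (world x,y): [ 1.81 -1.61]  in tool-frame up-vector (y,z) deg: [-1.14 -2.14]
```

Emit:
play_rows(increments="-0.05 0 0 0;-0.05 0 0 0;0 0 0 0")

```text
clock: 14.1
position: [0.593, -0.1773, 0.4374]
ee_rot: [0.403, 0.563, -0.408, 0.595]
ft_force: [0.3, -0.3, -3.7]
grip_width: 0.501
```

```bash
python3 goto.py 0.584 -0.168 0.27 20
```

```text
clk 14.1 p [ 0.593  -0.1773  0.4374] mastyaw 20.03 tilt 2.65 j [-0.47  0.37  0.99  1.17 -0.3   1.71 -0.79] F [ 0.3 -0.3 -3.7] M [-0.07 -0.03 -0.01] gw 0.501
tool shift [ 0.1666 -0.0087 -0.0187] turn x 0.001
toolx tilt deg (world x,y): [ 1.93 -1.81]  in tool-frame up-vector (y,z) deg: [-1.19 -2.36]
```

Emit:
play_rows(increments="0.012 0 -0.001 0;0.012 0 -0.001 0;0.012 0 -0.001 0;0.012 0 -0.001 0;0.012 0 -0.001 0;0.012 0 -0.001 0;0.012 0 -0.001 0;0.012 0 -0.001 0;0.012 0 -0.001 0;0.012 0 -0.001 0")

```text
clock: 15.1
position: [0.5909, -0.1687, 0.3025]
ee_rot: [0.402, 0.566, -0.408, 0.594]
ft_force: [0.2, 0.1, -4.6]
grip_width: 0.506
```

```bash
python3 goto.py 0.584 -0.168 0.27 20
```

```text
clk 15.1 p [ 0.5909 -0.1687  0.3025] mastyaw 20.16 tilt 2.28 j [-0.55  0.36  0.97  1.46 -0.28  1.44 -0.8 ] F [ 0.2  0.1 -4.6] M [ 0.11  0.06 -0.02] gw 0.506
tool shift [ 0.0322 -0.0067 -0.0043] turn x 0.003
toolx tilt deg (world x,y): [ 1.54 -1.68]  in tool-frame up-vector (y,z) deg: [-0.87 -2.11]
```

Emit:
play_rows(increments="-0.05 0 0 0;-0.05 0 0 0;-0.05 0 0 0")

```text
clock: 15.4
position: [0.583, -0.162, 0.4423]
ee_rot: [0.399, 0.573, -0.411, 0.586]
ft_force: [1.2, -1.3, -3.7]
grip_width: 0.507
```

```bash
python3 goto.py 0.584 -0.168 0.27 20
```

```text
clk 15.4 p [ 0.583  -0.162   0.4423] mastyaw 20.13 tilt 1.39 j [-0.5   0.36  0.99  1.17 -0.28  1.75 -0.81] F [ 1.2 -1.3 -3.7] M [-0.03 -0.2   0.  ] gw 0.507
tool shift [ 0.1724 -0.0006  0.0018] turn x 0.002
toolx tilt deg (world x,y): [ 0.3  -1.36]  in tool-frame up-vector (y,z) deg: [ 0.18 -1.38]
```

Emit:
play_rows(increments="0.014 0 0 0;0.014 0 0 0;0.014 0 0 0;0.014 0 0 0;0.014 0 0 0;0 0 -0.05 0;0 0 -0.05 0")

```text
clock: 16.1
position: [0.5491, -0.079, 0.3637]
ee_rot: [0.402, 0.567, -0.418, 0.585]
ft_force: [0.3, 1.8, -3.2]
grip_width: 0.507
```

```bash
python3 goto.py 0.584 -0.168 0.27 20
```

```text
clk 16.1 p [ 0.5491 -0.079   0.3637] mastyaw 19.19 tilt 1.97 j [-0.82  0.17  1.    1.49 -0.11  1.55 -1.06] F [ 0.3  1.8 -3.2] M [ 0.23 -0.05 -0.05] gw 0.507
tool shift [0.0969 0.004  0.0923] turn x -0.014
toolx tilt deg (world x,y): [ 0.45 -1.91]  in tool-frame up-vector (y,z) deg: [ 0.2  -1.95]
```

Emit:
play_rows(increments="0.01 0 0.014 0;0.01 0 0.014 0;0.01 0 0.014 0;0.01 0 0.014 0;0.01 0 0.014 0")

```text
clock: 16.6
position: [0.5724, -0.1278, 0.3052]
ee_rot: [0.394, 0.577, -0.407, 0.588]
ft_force: [-0.5, -0.4, -2.6]
grip_width: 0.507
```

```bash
python3 goto.py 0.584 -0.168 0.27 20
```

```text
clk 16.6 p [ 0.5724 -0.1278  0.3052] mastyaw 20.93 tilt 1.33 j [-0.66  0.3   0.99  1.51 -0.23  1.46 -0.87] F [-0.5 -0.4 -2.6] M [ 0.06  0.04 -0.02] gw 0.507
tool shift [ 0.0361 -0.0033  0.0409] turn x 0.016
toolx tilt deg (world x,y): [ 0.11 -1.33]  in tool-frame up-vector (y,z) deg: [ 0.38 -1.28]
```

Emit:
play_rows(increments="0 0 -0.015 0;0 0 -0.015 0;0 0 -0.015 0;0 0 -0.015 0;0 0 0.05 0;0 0 0.05 0")

```text
clock: 17.2
position: [0.5834, -0.1528, 0.2922]
ee_rot: [0.389, 0.586, -0.403, 0.586]
ft_force: [-0.9, -0.3, -2.5]
grip_width: 0.509
```

```bash
python3 goto.py 0.584 -0.168 0.27 20
```

```text
clk 17.2 p [ 0.5834 -0.1528  0.2922] mastyaw 21.94 tilt 1.15 j [-0.58  0.38  0.99  1.48 -0.3   1.46 -0.77] F [-0.9 -0.3 -2.5] M [-0.12  0.02  0.01] gw 0.509
tool shift [ 0.0224 -0.0048  0.014 ] turn x 0.034
toolx tilt deg (world x,y): [-0.62 -0.97]  in tool-frame up-vector (y,z) deg: [ 0.93 -0.67]
```

Emit:
play_rows(increments="0.01 0 0 0;0 0 0 0")

```text
clock: 17.4
position: [0.5818, -0.1598, 0.2778]
ee_rot: [0.389, 0.585, -0.407, 0.584]
ft_force: [0.6, 0.8, -3.8]
grip_width: 0.507
```

```bash
python3 goto.py 0.584 -0.168 0.27 20
```

```text
clk 17.4 p [ 0.5818 -0.1598  0.2778] mastyaw 21.45 tilt 1.47 j [-0.56  0.39  0.99  1.5  -0.3   1.44 -0.77] F [ 0.6  0.8 -3.8] M [ 0.16 -0.01 -0.02] gw 0.507
tool shift [ 0.0079 -0.0008  0.0084] turn x 0.025
toolx tilt deg (world x,y): [-0.87 -1.19]  in tool-frame up-vector (y,z) deg: [ 1.25 -0.79]
```

Emit:
play_rows(increments="0.005 0.001 0.005 0;0.005 0 0 0;0.005 0 0 0;0 0 0 0")

```text
clock: 17.8
position: [0.5836, -0.1623, 0.26]
ee_rot: [0.389, 0.586, -0.407, 0.584]
ft_force: [-0.9, 0.5, -3.6]
grip_width: 0.506
```

```bash
python3 goto.py 0.586 -0.165 0.24 21;python3 - <<'E'
from h import *
import cv2
cv2.imwrite("pics/w5.png",camera("wrist")["img"]);i=camera("scene")["img"];cv2.imwrite("pics/s5.png",cv2.resize(i[100:250,220:420],None,fx=4,fy=4,interpolation=2))
E
```

```text
clk 17.8 p [ 0.5836 -0.1623  0.26  ] mastyaw 21.58 tilt 1.47 j [-0.55  0.41  0.98  1.52 -0.31  1.41 -0.75] F [-0.9  0.5 -3.6] M [-0.03 -0.03 -0.01] gw 0.506
tool shift [0.02   0.0017 0.0032] turn x 0.01
toolx tilt deg (world x,y): [-0.97 -1.1 ]  in tool-frame up-vector (y,z) deg: [ 1.31 -0.66]
```

View pics/s5.png

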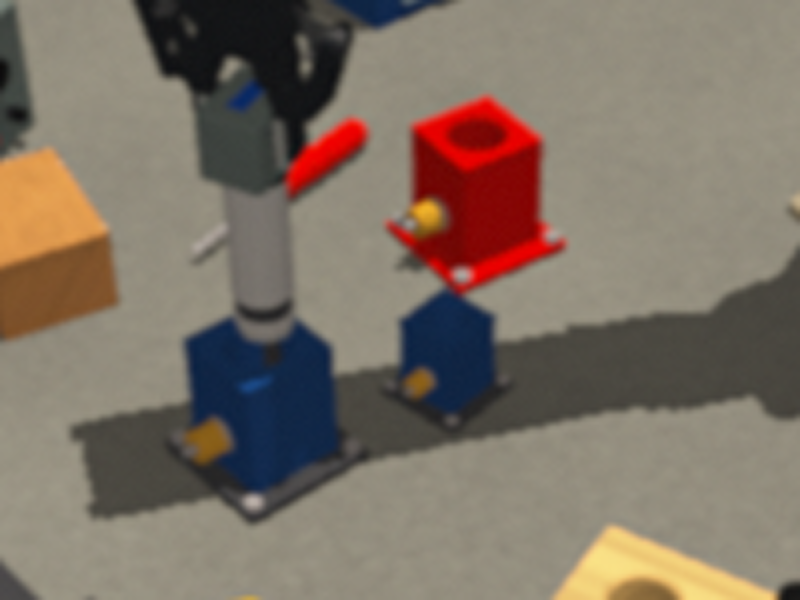

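```bash
python3 - <<'E'
from h import *
c=camera("scene")
for uv in ((267,330),(267,325)):
    print(back(c,(220+uv[0]/4-.4,100+uv[1]/4-.4),.1144).round(4))
o=get_obs();R=Ro.from_quat(o["ee_rot"]).as_matrix();print((o["position"]+R@np.array([.1456,0,0])).round(4))
E
```

```text
[ 0.5824 -0.1601  0.1144]
[ 0.5793 -0.1641  0.1144]
[ 0.5817 -0.1655  0.1155]
```

Emit:
play_rows(increments="0.003 0.003 0.003 0;0.004 0 0 0;0.004 0 0 0;0.004 0 0 0")

```text
clock: 18.35
position: [0.5887, -0.1647, 0.2461]
ee_rot: [0.389, 0.585, -0.406, 0.585]
ft_force: [-0.1, -0.4, -4.5]
grip_width: 0.505
```

```bash
python3 goto.py 0.5865 -0.166 0.23 22
```

```text
clk 18.35 p [ 0.5887 -0.1647  0.2461] mastyaw 21.61 tilt 1.36 j [-0.54  0.43  0.97  1.52 -0.33  1.38 -0.74] F [-0.1 -0.4 -4.5] M [ 0.07 -0.07 -0.01] gw 0.505
tool shift [ 0.0162 -0.0022  0.0002] turn x -0.007
toolx tilt deg (world x,y): [-0.77 -1.13]  in tool-frame up-vector (y,z) deg: [ 1.13 -0.77]
```

Emit:
play_rows(increments="0.003 -0.002 0 0;0.003 0 0 0;0.003 0 0 0;0.003 0 0 0")

```text
clock: 18.75
position: [0.5862, -0.1658, 0.2327]
ee_rot: [0.389, 0.585, -0.406, 0.585]
ft_force: [0.0, 0.4, -3.7]
grip_width: 0.504
```

```bash
python3 goto.py 0.586 -0.166 0.23 22
```

```text
clk 18.75 p [ 0.5862 -0.1658  0.2327] mastyaw 21.59 tilt 1.38 j [-0.53  0.43  0.96  1.55 -0.33  1.36 -0.73] F [ 0.   0.4 -3.7] M [-0.04 -0.14  0.08] gw 0.504
tool shift [ 0.0027 -0.0002  0.0001] turn x -0.007
toolx tilt deg (world x,y): [-0.81 -1.12]  in tool-frame up-vector (y,z) deg: [ 1.16 -0.75]
```

Emit:
play_rows(increments="0.002 0 0 0;0.002 0 0 0;0.002 0 0 0;0.002 0 0 0")

```text
clock: 19.15
position: [0.5862, -0.1659, 0.224]
ee_rot: [0.389, 0.585, -0.406, 0.585]
ft_force: [-0.2, 0.2, -3.4]
grip_width: 0.506
```

```bash
python3 goto.py 0.586 -0.166 0.23 22
```

```text
clk 19.15 p [ 0.5862 -0.1659  0.224 ] mastyaw 21.6 tilt 1.38 j [-0.53  0.44  0.96  1.56 -0.34  1.34 -0.73] F [-0.2  0.2 -3.4] M [ 0.03 -0.01  0.02] gw 0.506
tool shift [-0.006  -0.0003  0.0001] turn x -0.007
toolx tilt deg (world x,y): [-0.79 -1.13]  in tool-frame up-vector (y,z) deg: [ 1.15 -0.76]
```

Emit:
play_rows(increments="0.003 0 0 0;0.003 0 0 0;0.003 0 0 0;0.003 0 0 0")

```text
clock: 19.55
position: [0.5861, -0.1661, 0.211]
ee_rot: [0.389, 0.585, -0.406, 0.585]
ft_force: [0.8, -0.4, -5.3]
grip_width: 0.506
```

```bash
python3 goto.py 0.586 -0.166 0.23 22;python3 - <<'E'
from h import *
import cv2
i=camera("scene")["img"];cv2.imwrite("pics/s6.png",cv2.resize(i[100:250,220:420],None,fx=4,fy=4,interpolation=2))
E
```

```text
clk 19.55 p [ 0.5861 -0.1661  0.211 ] mastyaw 21.61 tilt 1.37 j [-0.53  0.45  0.95  1.58 -0.35  1.32 -0.72] F [ 0.8 -0.4 -5.3] M [ 0.04 -0.08 -0.  ] gw 0.506
tool shift [-0.019  -0.0004  0.0001] turn x -0.007
toolx tilt deg (world x,y): [-0.78 -1.12]  in tool-frame up-vector (y,z) deg: [ 1.14 -0.76]
```

View pics/s6.png

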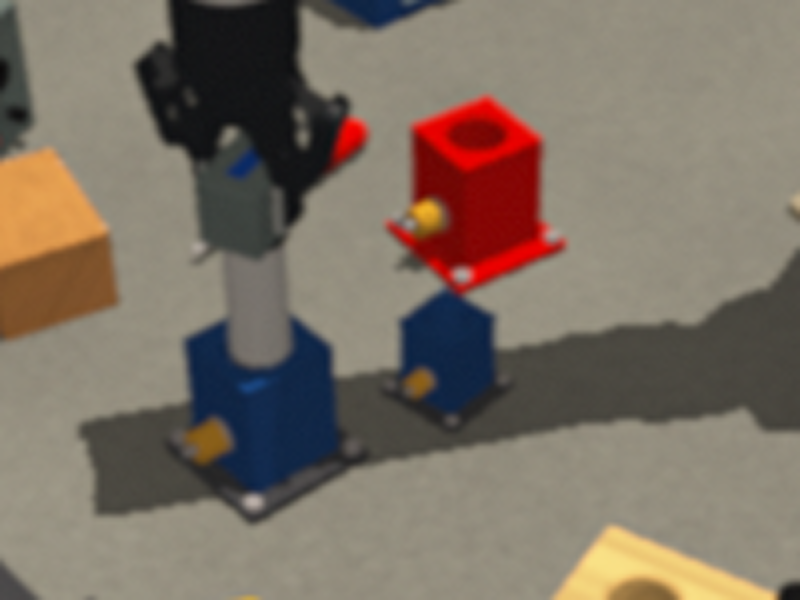

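The foot is about 20 mm below the key top with no contact, so the keyway is on the key. I'll go on down slowly and watch the force.

Emit:
play_rows(increments="0.003 0 0 0;0.003 0 0 0;0.003 0 0 0;0.003 0 0 0")

```text
clock: 20.0
position: [0.5859, -0.1664, 0.1978]
ee_rot: [0.389, 0.585, -0.406, 0.585]
ft_force: [-0.2, 0.2, -2.7]
grip_width: 0.506
```

```bash
python3 goto.py 0.585 -0.167 0.1606 22
```

```text
clk 20.0 p [ 0.5859 -0.1664  0.1978] mastyaw 21.6 tilt 1.38 j [-0.52  0.46  0.95  1.59 -0.36  1.29 -0.72] F [-0.2  0.2 -2.7] M [-0.04 -0.04  0.03] gw 0.506
tool shift [ 0.0372 -0.0003 -0.0003] turn x -0.007
toolx tilt deg (world x,y): [-0.79 -1.13]  in tool-frame up-vector (y,z) deg: [ 1.15 -0.76]
```

Emit:
play_rows(increments="0.003 0 0 0;0.003 0 0 0;0.003 0 0 0")

```text
clock: 20.3
position: [0.5858, -0.1666, 0.188]
ee_rot: [0.389, 0.585, -0.406, 0.585]
ft_force: [-0.5, 1.2, -4.0]
grip_width: 0.507
```

```bash
python3 goto.py 0.585 -0.167 0.1606 22
```

```text
clk 20.3 p [ 0.5858 -0.1666  0.188 ] mastyaw 21.61 tilt 1.38 j [-0.52  0.46  0.94  1.61 -0.36  1.27 -0.71] F [-0.5  1.2 -4. ] M [ 0.02 -0.1  -0.01] gw 0.507
tool shift [ 0.0274 -0.0003 -0.0003] turn x -0.007
toolx tilt deg (world x,y): [-0.78 -1.13]  in tool-frame up-vector (y,z) deg: [ 1.15 -0.77]
```

Emit:
play_rows(increments="0.003 0 0 0;0.003 0 0 0;0.003 0 0 0")

```text
clock: 20.6
position: [0.5857, -0.1672, 0.1788]
ee_rot: [0.389, 0.585, -0.406, 0.585]
ft_force: [-2.6, 0.2, 7.0]
grip_width: 0.505
```

```bash
python3 goto.py 0.585 -0.167 0.1606 22
```

```text
clk 20.6 p [ 0.5857 -0.1672  0.1788] mastyaw 21.6 tilt 1.39 j [-0.52  0.47  0.94  1.62 -0.37  1.26 -0.71] F [-2.6  0.2  7. ] M [ 0.06  1.05 -0.  ] gw 0.505
tool shift [ 0.0182 -0.0002 -0.0007] turn x -0.007
toolx tilt deg (world x,y): [-0.77 -1.16]  in tool-frame up-vector (y,z) deg: [ 1.14 -0.79]
```

Emit:
play_rows(increments="0.003 0 0 0;0.003 0 0 0;0.003 0 0 0")

```text
clock: 20.9
position: [0.5856, -0.1676, 0.1722]
ee_rot: [0.39, 0.585, -0.405, 0.585]
ft_force: [-2.9, 1.2, 8.5]
grip_width: 0.502
```

```bash
python3 goto.py 0.585 -0.167 0.1606 22
```

```text
clk 20.9 p [ 0.5856 -0.1676  0.1722] mastyaw 21.59 tilt 1.29 j [-0.51  0.48  0.93  1.63 -0.38  1.24 -0.7 ] F [-2.9  1.2  8.5] M [0.58 1.42 0.01] gw 0.502
tool shift [ 0.0116 -0.0001 -0.0009] turn x -0.007
toolx tilt deg (world x,y): [-0.73 -1.06]  in tool-frame up-vector (y,z) deg: [ 1.07 -0.72]
```

Emit:
play_rows(increments="0.003 0 0 0;0.003 0 0 0;0.003 0 0 0")

```text
clock: 21.2
position: [0.5854, -0.1679, 0.1654]
ee_rot: [0.39, 0.585, -0.405, 0.585]
ft_force: [-2.6, 0.9, 4.2]
grip_width: 0.502
```

```bash
python3 goto.py 0.585 -0.167 0.1606 22
```

```text
clk 21.2 p [ 0.5854 -0.1679  0.1654] mastyaw 21.59 tilt 1.19 j [-0.51  0.48  0.93  1.63 -0.38  1.23 -0.7 ] F [-2.6  0.9  4.2] M [0.34 1.03 0.03] gw 0.502
tool shift [ 0.0048  0.     -0.001 ] turn x -0.007
toolx tilt deg (world x,y): [-0.69 -0.96]  in tool-frame up-vector (y,z) deg: [ 1.   -0.64]
```

Emit:
play_rows(increments="0.003 0 0 0;0.003 0 0 0;0.003 0 0 0")

```text
clock: 21.5
position: [0.5873, -0.168, 0.1605]
ee_rot: [0.392, 0.584, -0.403, 0.586]
ft_force: [-10.9, 6.8, 41.3]
grip_width: 0.506
```

```bash
python3 goto.py 0.585 -0.167 0.1606 22
```

```text
clk 21.5 p [ 0.5873 -0.168   0.1605] mastyaw 21.6 tilt 0.94 j [-0.5   0.49  0.92  1.64 -0.39  1.22 -0.69] F [-10.9   6.8  41.3] M [ 2.51  3.33 -0.03] gw 0.506
tool shift [-0.0001 -0.0017 -0.0018] turn x -0.007
toolx tilt deg (world x,y): [-0.39 -0.85]  in tool-frame up-vector (y,z) deg: [ 0.68 -0.65]
```

At TCP z = 0.1605 the force jumped to 41 N, which matches the expected floor height. Relaxing the push, then looking.

Emit:
play_rows(increments="0 0 0 0;0 0 0 0;0 0 0 0")

```text
clock: 21.8
position: [0.5867, -0.168, 0.1607]
ee_rot: [0.392, 0.584, -0.403, 0.585]
ft_force: [-2.1, 0.9, 3.6]
grip_width: 0.505
```

```bash
python3 goto.py 0.585 -0.167 0.1606 22;python3 - <<'E'
from h import *
import cv2
i=camera("scene")["img"];cv2.imwrite("pics/s7.png",cv2.resize(i[100:250,220:420],None,fx=4,fy=4,interpolation=2))
E
```

```text
clk 21.8 p [ 0.5867 -0.168   0.1607] mastyaw 21.59 tilt 0.91 j [-0.5   0.49  0.92  1.64 -0.39  1.22 -0.69] F [-2.1  0.9  3.6] M [0.3  0.69 0.01] gw 0.505
tool shift [ 0.0001 -0.0013 -0.0015] turn x -0.007
toolx tilt deg (world x,y): [-0.44 -0.8 ]  in tool-frame up-vector (y,z) deg: [ 0.7  -0.58]
```

View pics/s7.png

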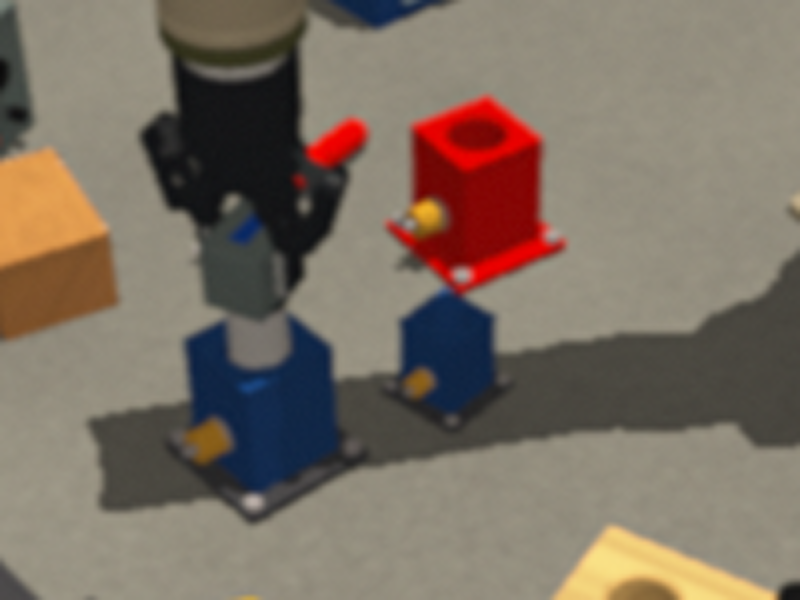

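Emit:
play_rows(increments="0 0 0 0;0 0 0 0;0 0 0 0;0 0 0 0;0 0 0 0;0 0 0 0", hand=-1)

```text
clock: 22.45
position: [0.5882, -0.1682, 0.1608]
ee_rot: [0.392, 0.583, -0.403, 0.587]
ft_force: [0.4, 0.4, -0.5]
grip_width: 1.001
```

```bash
python3 goto.py 0.585 -0.167 0.27 22;python3 - <<'E'
from h import *
import cv2
cv2.imwrite("pics/w8.png",camera("wrist")["img"])
E
```

```text
clk 22.45 p [ 0.5882 -0.1682  0.1608] mastyaw 21.61 tilt 0.92 j [-0.5   0.49  0.92  1.64 -0.39  1.22 -0.69] F [ 0.4  0.4 -0.5] M [-0.03  0.04 -0.05] gw 1.001
tool shift [-0.1092 -0.0036 -0.0009] turn x -0.007
toolx tilt deg (world x,y): [-0.27 -0.88]  in tool-frame up-vector (y,z) deg: [ 0.58 -0.72]
```

View pics/w8.png

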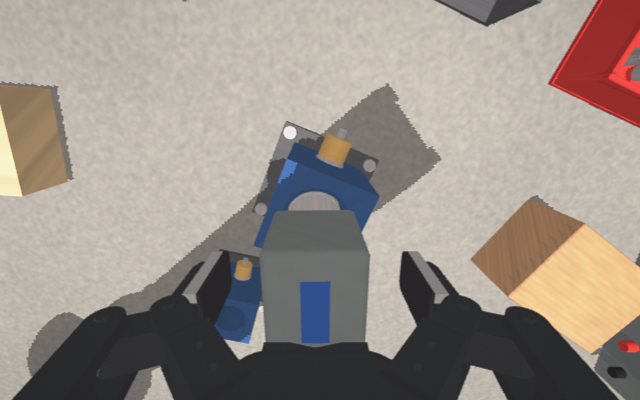

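The gripper is open and clear of the head on both sides. Retreating upward, then away.

Emit:
play_rows(increments="-0.01 0 0 0;-0.015 0 0 0;-0.02 0 0 0;-0.02 0 0 0;-0.02 0 0 0;-0.02 0 0 0;-0.02 0 0 0;-0.02 0 0 0;0 0 -0.03 0;0 0 -0.04 0;0 0 -0.04 0;0 0 -0.04 0;0 0 -0.04 0;0 0 0 0;0 0 0 0")

```text
clock: 24.0
position: [0.5172, 0.0116, 0.3262]
ee_rot: [0.397, 0.578, -0.403, 0.589]
ft_force: [-0.9, -1.0, 0.3]
grip_width: 1.002
```

```bash
python3 goto.py 0.585 -0.167 0.27 22;python3 - <<'E'
from h import *
import cv2
cv2.imwrite("pics/w9.png",camera("wrist")["img"]);t=camera("top")["img"];cv2.imwrite("pics/t9full.png",t);cv2.imwrite("pics/t9.png",cv2.resize(t[170:230,335:415],None,fx=10,fy=10,interpolation=2))
i=camera("scene")["img"];cv2.imwrite("pics/s9full.png",i);cv2.imwrite("pics/s9.png",cv2.resize(i[130:230,240:340],None,fx=6,fy=6,interpolation=2))
E
```

```text
clk 24.0 p [0.5172 0.0116 0.3262] mastyaw 21.11 tilt 1.0 j [-1.05  0.03  0.97  1.65 -0.01  1.47 -1.28] F [-0.9 -1.   0.3] M [-0.02  0.06 -0.04] gw 1.002
tool shift [ 0.0595 -0.0012  0.1901] turn x -0.016
toolx tilt deg (world x,y): [ 0.51 -0.86]  in tool-frame up-vector (y,z) deg: [-0.16 -0.98]
```

View pics/s9.png

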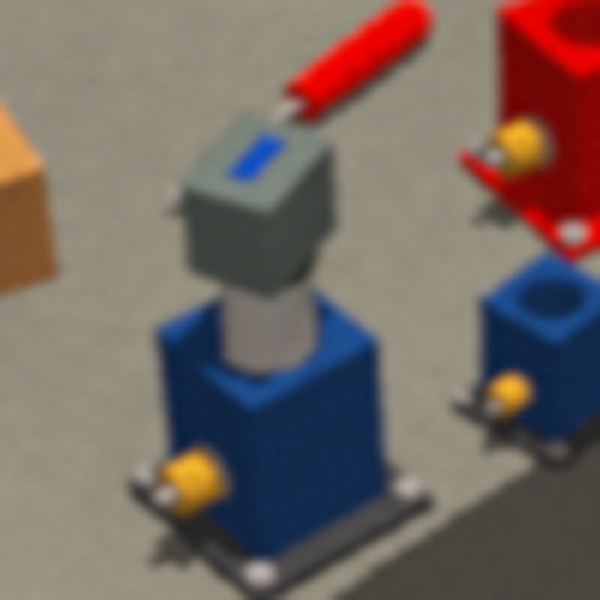

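View pics/t9.png

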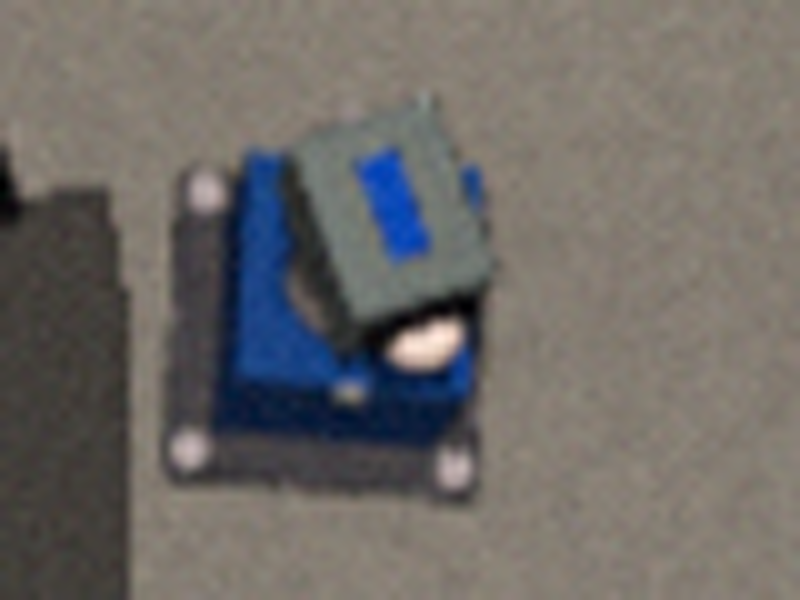

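View pics/t9full.png

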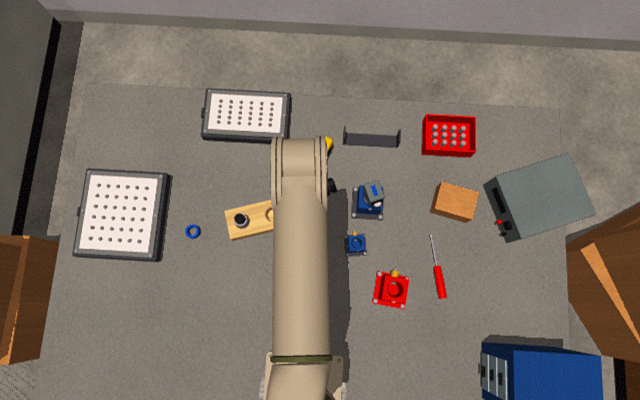

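```bash
python3 - <<'E'
from h import *
T=camera("top");S=camera("scene")
a=((394+.5)/10-.5+335,(203+.5)/10-.5+170);b=((258+.5)/6-.5+240,(158+.5)/6-.5+130)
for z in (.19,.195,.2,.205,.21): print(z,back(T,a,z)[:2].round(4),back(S,b,z)[:2].round(4))
E
```

```text
0.19 [ 0.584  -0.1685] [ 0.5788 -0.1729]
0.195 [ 0.5828 -0.168 ] [ 0.5826 -0.1675]
0.2 [ 0.5816 -0.1675] [ 0.5864 -0.1621]
0.205 [ 0.5804 -0.167 ] [ 0.5902 -0.1567]
0.21 [ 0.5792 -0.1664] [ 0.594  -0.1513]
```

Both views triangulate the head top to z = 0.195, centred over the bore, so the mast is fully home. Handing in.

```bash
python3 -c "
from workcell import workorder
print(workorder.hand_in())"
```

```text
the job is handed in; nothing more can be done
None
```

The mast is fully home in the larger blue holder, released, with the arm clear, and I handed the job in at about 24 s of the 58 s allowed.

**By feel:** I did not need to turn it by touch. The cameras showed the key about 22° from the holder's -x. I set the mast to about 21.6° before lowering, and the foot passed the key's height with no contact force, so I made no touch search.

**Seating:** The plunger resisted with about 11 N. The stem then met the floor at the expected height (TCP z 0.1605 m), with 41 N on the wrist.

**Final checks:** After release, the top and scene views together place the head top at z = 0.195 m, about 1 mm from the measured bore centre. The top view showed nothing else disturbed, though the arm hid part of the rack and tape.

**Tilt:** The tool drifted to as much as 2.9° of tilt during fast moves. I brought it down to about 1.4° before inserting, and it was about 0.9° once seated. The drift used extra time but caused no large contact force.

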